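# Rock the angle gauge on the test stud until its pointer hangs on the mark

## Robot

A 6-joint arm with a two-finger parallel gripper is mounted at the origin on the work surface. World frame = base frame: x ahead of the robot, y to its left, z up, the work surface at z = 0. Lengths are in m, angles in rad, forces in N, time in s.
With the tool pointing down it reaches from about 0.35 to 0.975 m from the base axis. Payload 17.4 kg.
Tool frame: the origin (TCP) lies between the finger pads; the fingertips stand 17 mm ahead of it and the grasp point (between the pads) lies 2 mm behind it; z points along the fingers, y is the direction in which the jaws open and shut (so a half turn about z gives the same grasp; the last joint's range is limited). The gripper opens to 85 mm and grips with 20 to 120 N. Pads are 22 mm wide; open, the fingers measure 114 mm over their backs; the gripper's body (76 mm by 85 mm) begins 54 mm behind the grasp point. The pads swing forward as they close: fully open they stand 13 mm farther back than shut.
Start: joints at [1.205, 0.116, 1.442, -0, 1.584, -0.038], TCP at [0.217, 0.639, 0.248] pointing down, gripper open.
Joint ranges: [-2.83, 2.83], [-0.83, 2.19], [0.07, 2.5], [-1.14, 4.28], [0.01, 3], [-2.97, 2.97]. Speed limits (rad/s): [1.89, 1.89, 2.22, 3.14, 3.14, 3.14].

## Interface

Orientations are given as a 3x3 rotation matrix whose columns are the frame's x, y, z axes.
In Python, from plant import state, grab_frame, camera_params, job_done, search_frame, silhouettes, spot_point gives the robot as it stands.
- The arm moves only by the shell command python3 -m inch 'ROWS' [OPENING] [FORCE]. ROWS is text: rows parted by semicolons, each of 6 numbers parted by spaces: the shift along the tool's x, y, z scaled (see below), then the turn, a rotation vector about the tool's x, y, z scaled (see below). In form: dx dy dz wx wy wz; .... A call has exactly 8 rows; each row is the pose to reach, as a shift and turn from the pose commanded when the call began, along the tool's axes at that moment; what a row does not reach only later rows make up. The controller multiplies each number of a shift by 0.2 m and each number of a turn by 2 rad. A row lasts 1/8 s, in which the tool goes at most 62.5 mm and 10.7 degrees, less where a joint would pass 70% of its speed; a pose out of reach is approached as far as the arm can. A call with a number of a shift or a turn outside -1 to 1 is refused whole. A call with a gripper value outside its range is refused whole. OPENING is the closure, from 0 (fully open) to 1 (shut), set as the call begins (- or left out, the last holds). The fingers move at their own pace and stop on an object; FORCE is the grip in N (left out, the last holds). Time passes only in rows, so rows that repeat a pose let the fingers close, or fill a call up. It gives the time, the measured TCP pose, the force and the opening at its end, in the units of the state.
- state(): the state, without advancing time (a new reading comes with each control period).
- grab_frame(name): name is "side" or "top"; returns the picture (480x640x3 uint8, red, green, blue); there is no depth.
- camera_params(name): a dict with "fx", "fy", "cx", "cy" (pixels), "k1" (the pictures are not rectified: a ray, as slopes to the right and down, at radius r is drawn at 1 + k1 r^2 times it, then the intrinsics apply), "eye" and "orientation" of the camera in the world. Camera axes: x right, y up, looking along -z (the intrinsics and any distortion apply to the point x, -y, -z); pixel columns grow to the right and rows downward; lengths in m; the calibration is good to about 2 mm. A picture is of the moment at which its call begins. camera_params takes no time and is no camera call.
- job_done(): hands the job in, once; it reports no verdict.
Trained networks look in the newest picture that a camera, given by its name, has taken for a name from the list of things; names that differ only in an ending like _2 or _b are one class to them, and where a whole thing is asked for, a point or a joint stands for the part that bears it (a point fixed in the world has none). Each returns a list of dicts, best first, with "confidence" (0 to 1); they miss things now and then, are a little off and sometimes report something else, mostly with a low value. They report only what shows in the picture. A call takes as long as a camera call. They do not tell look-alikes from the thing itself.
- search_frame(thing, camera): "rect" ([centre column, centre row, width, height] in pixels, round what is visible of it).
- silhouettes(thing, camera): "region" (480x640 bool, what is visible of it) and "rect" ([centre column, centre row, width, height] in pixels, round what is visible of it).
- spot_point(thing, camera): "centre" ([column, row] in pixels: a listed point, or the origin of a listed thing).
The state is a dict: "t": time; "joints": joint angles; "joint_velocities": joint speeds; "tau": joint torques, N m; "ee_pos": TCP position; "tool_rot": TCP orientation; "contact_force": force on the tool from outside, world axes, zero at the start; "moment": the same for the moment, N m; "grip_width": finger opening in m.
Only numpy, scipy, OpenCV 4.12 (cv2) and the standard library are available. Lean on these libraries where they do the work, as an engineer would, in place of code of your own. Each camera call takes 0.05 s, during which the arm holds its last target. There are 200 camera calls.

## Task

With the scraper block, wipe the three loose chips off the steel plate into the gutter along its near side, then stand the scraper back on the bench clear of the plate. Pick up the angle gauge by its grip block, set it down level on top of the uneven stud, then rock it sideways there until its swinging pointer settles on the mark clip. Finish while still holding the gauge there at that lean, resting on the stud alone, and leave the other things on the bench where they are.

Things in the scene. Friction and masses are not known exactly. Their poses are not given: they have to be found in the camera images.
- fixture: Fixed steel plate 120 (x) by 210 (y), 20 mm thick; origin at the centre of its underside. Along its whole -x edge, nearest the robot, an open gutter: inside x -60 to -124, y -101 to 101 mm, floor 4 mm up, three outer walls 16 mm high, 4 mm thick. Chips lie on the plate's -y half (centres in x -26 to 26, y -78 to -14 mm); the stud stands at x 0, y +45 mm.
- stud: Fixed dark steel stud on the plate, 36 mm across, 30 mm high; origin at the centre of its foot, 20 mm above the bench. Its rounded crown is a ball of radius 18 mm centred 12 mm above its foot; two lumps beside it (along the plate's +x and -x, tops 7 to 9 mm lower) make it uneven. A flat base leaning under 0.4 rad touches only the crown.
- stud_top (a point): The highest point of the stud's crown, 30 mm above the plate's top.
- chip0: Loose dark metal chip, about 13 x 10 mm and 10 mm high, the one farthest from the stud; origin at the centre of its underside.
- chip1: Loose dark metal chip, about 12 x 11 mm and 10 mm high, the middle one; origin at the centre of its underside.
- chip2: Loose dark metal chip, about 11 x 10 mm and 10 mm high, the one nearest the stud; origin at the centre of its underside.
- scraper: Loose scraper block standing on the bench: pale wood 26 mm thick (x), 100 mm wide (y), over a grey plastic blade slab 22 mm thick and as wide; 52 mm high in all, about 160 g. Origin at the centre of the blade's underside. Grip it across its thickness, near the top. It may start on either side of the plate.
- gauge: Loose angle gauge, about 0.36 kg, standing on the bench left or right of the plate. Base bar 44 (x) by 110 (y), 12 mm thick, flat below; origin at the centre of its underside. White dial disc, 120 mm across, thin along x, centre 78 mm up, faces +x, with pointer and mark clip before its lower half. On top a square black grip block 24 x 24 mm, 142 to 180 mm up: grip it at 160 mm, either way across.
- pointer (a joint): Pendulum pointer on the dial's centre, free about the gauge's x axis: it hangs straight down in the world and swings about a second after a movement. Radians; 0 along the gauge's -z, positive when its tip is towards the gauge's +y. Leaning the gauge's top towards its own -y by an angle a makes it read -a.
- mark (a joint): Mark clip on the dial's rim, an 8 mm wide dark metal tab, tight. Same zero and sense as the pointer, in radians. It is always on the gauge's -y side, -0.34 to -0.16, so the gauge must lean with its top towards its own -y, by as much as the clip stands away from the bottom of the dial.
- pointer_tip (a point): Tip of the pointer, 50 mm from the dial's centre.
- mark_tip (a point): Point at the inner edge of the mark clip's middle, 50 mm from the dial's centre, that the pointer's tip must reach.
- jar: Glass jar, 60 mm across, 85 mm high: leave alone. Origin at the centre of its underside.
- weight: Brass weight with a knob, 44 mm across, 58 mm high: leave alone. Origin at the centre of its underside.
- beaker: Clear plastic beaker, 68 mm across, 85 mm high: leave alone. Origin at the centre of its underside.
- spanner: Steel spanner 170 mm long lying flat: leave alone.
- puck: Aluminium puck, 60 mm across, 22 mm high: leave alone. Origin at the centre of its underside.
- dish: White plastic dish 90 x 140 mm, 28 mm high: leave alone. Origin at the centre of its underside.
Mind the look-alikes: they are no part of the job. Of the things like the scraper, leave any that is blue; of the rest the smaller one is meant.

How it is judged:
By the outcome, as a careful person would: the job done as asked, in the order asked, and still so for the second after the job is handed in, while the arm keeps its last pose, push and grip.
It also fails if it takes over 72 s, if anything falls off the work surface, if the arm or the gripper's body presses on something with over 40 N, if the wrist force passes 120 N, or if a joint passes its speed limit or range.

## Working session

There is one attempt and no reset: what is moved stays moved. The work goes in short steps, Python scripts to look and compute and a shell command to move; the robot and the scene stay as the last step left them, time stands still between calls to the robot, and variables do not carry over. Pictures are saved under pics/ and viewed, about 8 in all and at most 12, crops included, and the job is handed in when it is done.

```bash
ls; mkdir -p pics; cat > h.py <<'E'
import numpy as np, cv2
from plant import *
def shot(n,f):
    im=grab_frame(n); cv2.imwrite('pics/'+f,im[:,:,::-1]); return im
def ray(n,uv):
    c=camera_params(n); d=np.array([(uv[0]-c['cx'])/c['fx'],(uv[1]-c['cy'])/c['fy']])
    s=d.copy()
    for _ in range(20): s=d/(1+c['k1']*(s@s))
    R=np.array(c['orientation']); v=R@np.array([s[0],-s[1],-1.]); return np.array(c['eye']),v
def atz(n,uv,z):
    e,v=ray(n,uv); return e+v*(z-e[2])/v[2]
def proj(n,p):
    c=camera_params(n); q=np.array(c['orientation']).T@(np.array(p)-np.array(c['eye']))
    s=np.array([q[0],-q[1]])/-q[2]; s=s*(1+c['k1']*(s@s)); return np.array([s[0]*c['fx']+c['cx'],s[1]*c['fy']+c['cy']])
def tri(n1,u1,n2,u2):
    e1,v1=ray(n1,u1);e2,v2=ray(n2,u2)
    s=np.linalg.lstsq(np.stack([v1,-v2],1),e2-e1,rcond=None)[0]
    a=e1+s[0]*v1;b=e2+s[1]*v2; return (a+b)/2,np.linalg.norm(a-b)
E
python3 - <<'E'
from h import *
np.set_printoptions(precision=3,suppress=True)
for n in('top','side'):
    shot(n,n+'0.png'); c=camera_params(n); print(n,{k:np.round(v,3).tolist() for k,v in c.items()})
    for t in ['fixture','stud','stud_top','chip0','chip1','chip2','scraper','gauge','pointer_tip','mark_tip']:
        r=spot_point(t,n); b=search_frame(t,n)
        print(t,[(np.round(x['centre']).tolist(),round(x['confidence'],2)) for x in r[:4]],[(np.round(x['rect']).tolist(),round(x['confidence'],2)) for x in b[:4]])
print(state())
E
```

```text
pics
top {'fx': 439.673, 'fy': 439.673, 'cx': 322.732, 'cy': 240.227, 'k1': 0.009, 'eye': [0.493, -0.037, 0.907], 'orientation': [[0.017, 0.997, -0.079], [-1.0, 0.016, -0.014], [-0.013, 0.08, 0.997]]}
fixture [([307.0, 221.0], 0.86)] [([312.0, 240.0, 116.0, 106.0], 0.74)]
stud [([283.0, 222.0], 0.54)] [([285.0, 220.0, 19.0, 18.0], 0.66)]
stud_top [([283.0, 221.0], 0.65)] [([286.0, 224.0, 22.0, 19.0], 0.49), ([475.0, 245.0, 59.0, 25.0], 0.47)]
chip0 [([316.0, 220.0], 0.6), ([344.0, 211.0], 0.53), ([333.0, 229.0], 0.38)] []
chip1 [([316.0, 220.0], 0.6), ([344.0, 211.0], 0.53), ([333.0, 229.0], 0.38)] []
chip2 [([316.0, 220.0], 0.6), ([344.0, 211.0], 0.53), ([333.0, 229.0], 0.38)] []
scraper [([472.0, 243.0], 0.96), ([518.0, 307.0], 0.88), ([417.0, 292.0], 0.83), ([330.0, 226.0], 0.66)] [([418.0, 291.0, 48.0, 44.0], 0.84), ([476.0, 246.0, 57.0, 25.0], 0.74), ([529.0, 309.0, 82.0, 24.0], 0.72), ([280.0, 156.0, 30.0, 31.0], 0.27)]
gauge [([161.0, 274.0], 0.71), ([473.0, 246.0], 0.7)] [([151.0, 272.0, 78.0, 31.0], 0.57), ([421.0, 354.0, 82.0, 44.0], 0.28), ([171.0, 155.0, 46.0, 34.0], 0.25
[... 1199 characters left out ...]
.0, 177.0], 0.79), ([269.0, 166.0], 0.67)] [([270.0, 157.0, 14.0, 69.0], 0.94), ([320.0, 224.0, 13.0, 15.0], 0.33)]
pointer_tip [([322.0, 228.0], 0.65), ([272.0, 166.0], 0.59)] []
mark_tip [] []
{'t': 2.1, 'joints': array([ 1.205,  0.116,  1.442,  0.   ,  1.584, -0.038]), 'joint_velocities': array([ 0.003,  0.   , -0.001,  0.001, -0.001, -0.001]), 'tau': array([ -0.   , -73.174, -63.263,  -0.   ,   0.001,   0.   ]), 'ee_pos': array([0.217, 0.639, 0.248]), 'tool_rot': array([[-0.947,  0.322, -0.   ],
       [ 0.322,  0.947, -0.   ],
       [ 0.   , -0.   , -1.   ]]), 'contact_force': array([ 0.234, -0.601, -0.061]), 'moment': array([-0.038,  0.076, -0.023]), 'grip_width': 0.08514095167892217}
```

```bash
sleep 1
```

```text
(no output)
```

View pics/top0.png

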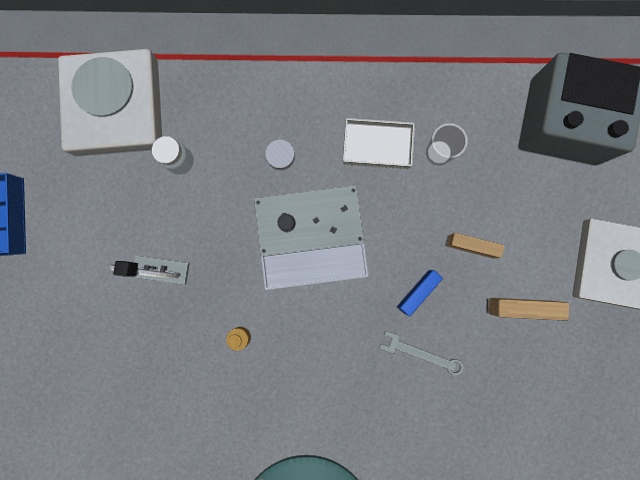

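View pics/side0.png

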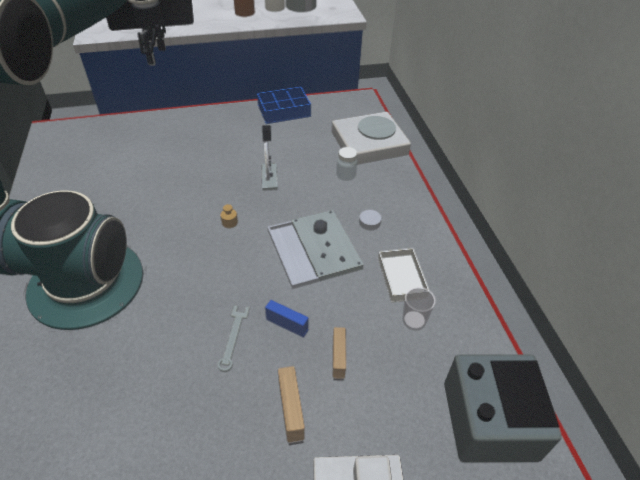

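The top view has three scraper-like things: a blue block (420,292), a small wood one (477,246) and a large wood one (530,309). The small wood one at (477,246) fits, since it isn't blue and is the smaller of the rest. I'll confirm it in an enlarged crop and measure in the same step.

```bash
python3 - <<'E'
from h import *
np.set_printoptions(precision=4,suppress=True)
im=cv2.imread('pics/top0.png'); si=cv2.imread('pics/side0.png')
a=cv2.resize(im[180:295,248:378],None,fx=4,fy=4,interpolation=cv2.INTER_CUBIC)   # 520x460
b=cv2.resize(im[225:325,390:575],(277,150),interpolation=cv2.INTER_CUBIC)
c=cv2.resize(im[245:295,105:195],(277,154),interpolation=cv2.INTER_CUBIC)
d=cv2.resize(si[120:195,245:290],(170,283),interpolation=cv2.INTER_CUBIC)
M=np.zeros((600,800,3),np.uint8); M[:460,:520]=a; M[:150,523:]=b; M[155:309,523:]=c; M[312:595,523:693]=d
cv2.imwrite('pics/m0.png',M)
grab_frame('top')
for t in ['scraper','gauge','fixture']:
  for r in silhouettes(t,'top')[:4]:
    m=r['region'].astype(np.uint8); cs,_=cv2.findContours(m,0,1); k=max(cs,key=cv2.contourArea)
    z={'scraper':.052,'gauge':.012,'fixture':.02}[t]
    P=np.array([atz('top',p[0].astype(float),z)[:2] for p in k],np.float32)
    print(t,round(r['confidence'],2),np.round(r['rect']),cv2.minAreaRect(P), cv2.boxPoints(cv2.minAreaRect(P)).tolist())
E
```

```text
scraper 0.97 [420. 292.  46.  48.] ((0.4642364978790283, -0.21279212832450867), (0.03290213644504547, 0.10226904600858688), 50.33845901489258) [[0.4143717885017395, -0.19281995296478271], [0.4931013882160187, -0.25809329748153687], [0.5141012072563171, -0.23276430368423462], [0.43537160754203796, -0.16749095916748047]]
scraper 0.87 [528. 310.  78.  24.] ((0.43673673272132874, -0.4187418818473816), (0.15358532965183258, 0.03672941029071808), 88.26483154296875) [[0.41605517268180847, -0.4949432611465454], [0.4527677595615387, -0.4960554242134094], [0.457418292760849, -0.3425405025482178], [0.4207057058811188, -0.34142833948135376]]
scraper 0.69 [475. 244.  58.  30.] ((0.5558893084526062, -0.31808677315711975), (0.11288874596357346, 0.03295409679412842), 75.7206802368164) [[0.5259993672370911, -0.3687232434749603], [0.5579352974891663, -0.376851350069046], [0.5857792496681213, -0.2674503028392792], [0.5538433194160461, -0.2593221962451935]]
gauge 0.68 [151. 272.  85.  30.] ((0.5016032457351685, 0.3292243182659149), (0.15905073285102844, 0.044341567903757095), 83.17414855957031) [[0.4701
[... 406 characters left out ...]
8, -0.2794002294540405], [0.5545988082885742, -0.2718738317489624]]
fixture 0.62 [313. 238. 114. 102.] ((0.5707147121429443, 0.0003935769200325012), (0.19063585996627808, 0.21221134066581726), 7.951765537261963) [[0.46163469552993774, 0.09229280799627304], [0.49099189043045044, -0.11787810176610947], [0.6797947287559509, -0.09150565415620804], [0.6504375338554382, 0.11866525560617447]]
fixture 0.56 [148. 268.  16.   7.] ((0.5040267109870911, 0.324735552072525), (0.012114927172660828, 0.026490528136491776), 0.932755172252655) [[0.49775445461273193, 0.3378804326057434], [0.4981856346130371, 0.3113934397697449], [0.5102989673614502, 0.31159067153930664], [0.509867787361145, 0.3380776643753052]]
```

View pics/m0.png

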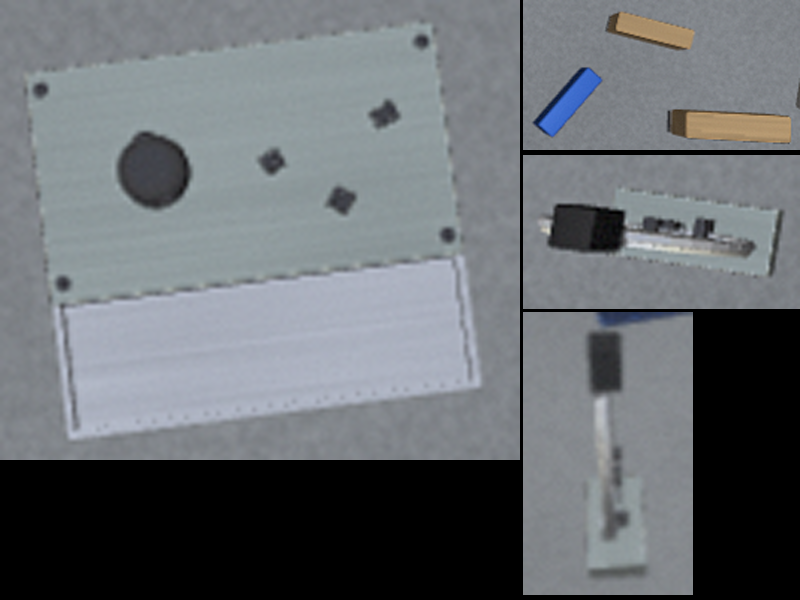

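The crop confirms it: the small pale-wood block (top view 477,246) is the shorter of the two wooden ones. The blue block and the large wooden one stay put. Next I'll work out the poses.

```bash
cat >> h.py <<'E'
from scipy.spatial.transform import Rotation as Ro
np.set_printoptions(precision=4,suppress=True)
def down(yaw_y):  # tool down, tool y axis at world yaw
    y=np.array([np.cos(yaw_y),np.sin(yaw_y),0]); z=np.array([0,0,-1.]); return np.stack([np.cross(y,z),y,z],1)
def row(p,R):
    s=state(); R0=np.array(s['tool_rot']); d=R0.T@(np.array(p)-s['ee_pos'])/.2; w=Ro.from_matrix(R0.T@R).as_rotvec()/2
    print('ROW',np.round(np.r_[d,w],4),'| t',round(s['t'],2),'pos',s['ee_pos'],'F',s['contact_force'],'w',round(s['grip_width'],4))
E
python3 - <<'E'
from h import *
c=[(254.4,197.9),(356,185.4),(363.4,243.9),(260.6,255.4)]
P=np.array([atz('top',u,.02)[:2] for u in c]); print('plate corners',P, P.mean(0))
m=np.array([[60,105],[60,-105],[-60,-105],[-60,105]])/1e3
H=(m).T@(P-P.mean(0)); yaw=np.arctan2(H[0,1]-H[1,0],H[0,0]+H[1,1]); R=np.array([[np.cos(yaw),-np.sin(yaw)],[np.sin(yaw),np.cos(yaw)]])
t=P.mean(0); print('plate',t,'yaw',yaw,'resid',P-(m@R.T+t))
for n,u,v in (('top',(285.9,222.1),.05),('side',(320,224),.045)): print('stud',n,R.T@(atz(n,u,v)[:2]-t))
print('studtop tri',tri('top',(283,221),'side',(322,218)))
for u in [(384,113),(272,161),(342,200)]: print('chip',R.T@(atz('top',(248+u[0]/4-.4,180+u[1]/4-.4),.03)[:2]-t))
S=np.array([atz('top',u,.052)[:2] for u in [(455.5,233),(503.6,245),(501.6,257),(451.5,246.3)]]);print('scraper',S.mean(0),cv2.minAreaRect(S.astype(np.float32)))
for z,u in ((0.,(472,243)),): print('scr spot',atz('top',u,z), atz('side',(341,358),z))
# gauge base corners from crop c (scale 3.08, off 105,245)
g=[(616,188),(780,210),(770,274),(612,250)]
G=np.array([atz('top',(105+(u-523)/3.08,245+(v-155)/3.08),.012)[:2] for u,v in g]);print('gauge base',G)
e=G[0]-G[1]; print('yaw y',np.arctan2(e[1],e[0]),np.linalg.norm(e))
# grip block side: top face centre
print('grip tri',tri('top',(121.5,268),'side',(267.5,135)), 'origin spot',atz('top',(161,274),0),atz('side',(270,177),0))
E
```

```text
plate corners [[ 0.6485  0.1164]
 [ 0.6773 -0.0908]
 [ 0.5578 -0.107 ]
 [ 0.5311  0.1004]] [0.6037 0.0048]
plate [0.6037 0.0048] yaw 0.13359481131494094 resid [[-0.0007 -0.0004]
 [ 0.0002  0.0005]
 [-0.0004  0.0003]
 [ 0.0009 -0.0004]]
stud top [-0.0018  0.0437]
stud side [-0.0048  0.041 ]
studtop tri (array([0.5986, 0.0525, 0.0582]), np.float64(0.0029453474185080356))
chip [ 0.0158 -0.0733]
chip [-0.0017 -0.0145]
chip [-0.0254 -0.0471]
scraper [ 0.5563 -0.3264] ((0.5571964383125305, -0.32602328062057495), (0.09807413816452026, 0.02710016816854477), 78.7236099243164)
scr spot [ 0.5646 -0.3318  0.    ] [ 0.5616 -0.3237  0.    ]
gauge base [[0.5267 0.3584]
 [0.5139 0.2487]
 [0.4716 0.2536]
 [0.4856 0.359 ]]
yaw y 1.4545132248820383 0.11047904709490225
grip tri (array([0.5002, 0.3232, 0.1433]), np.float64(0.0003745508519375389)) origin spot [0.4902 0.3084 0.    ] [0.4987 0.3122 0.    ]
```

```bash
A="";python3 -m inch '-.2 -.25 0 0 0 0;-.4 -.5 0 0 0 0;-.6 -.75 0 0 0 0;-.79 -1 0 0 0 0;-.79 -1 0 0 0 0;-.79 -1 0 0 0 0;-.79 -1 0 0 0 0;-.79 -1 0 0 0 0' 0 
python3 -m inch '-.2 -.25 0 0 0 0;-.4 -.5 0 0 0 0;-.6 -.75 0 0 0 0;-.79 -1 0 0 0 0;-.79 -1 0 0 0 0;-.79 -1 0 0 0 0;-.79 -1 0 0 0 0;-.79 -1 0 0 0 0'
python3 -m inch '-.2 -.25 0 0 0 0;-.4 -.5 0 0 0 0;-.6 -.75 0 0 0 0;-.79 -1 0 0 0 0;-.79 -1 0 0 0 0;-.79 -1 0 0 0 0;-.79 -1 0 0 0 0;-.79 -1 0 0 0 0'
python3 -c "
from h import *
row([.557,-.326,.12],down(-.21));row([.557,-.326,.12],down(-.21+np.pi));print(state()['joints'])"
```

```text
t: 3.3
ee_pos: [0.3021, 0.3997, 0.248]
tool_rot: [[-0.947, 0.321, -0.001], [0.321, 0.947, -0.001], [0.0, -0.001, -1.0]]
contact_force: [0.6, 0.4, -1.0]
grip_width: 0.0855
t: 4.3
ee_pos: [0.3874, 0.1598, 0.2482]
tool_rot: [[-0.947, 0.32, -0.0], [0.32, 0.947, -0.0], [0.0, -0.0, -1.0]]
contact_force: [-0.2, -0.5, -0.4]
grip_width: 0.0858
t: 5.3
ee_pos: [0.4728, -0.0804, 0.2485]
tool_rot: [[-0.947, 0.32, 0.0], [0.32, 0.947, -0.0], [-0.0, 0.0, -1.0]]
contact_force: [-0.0, -0.3, 1.0]
grip_width: 0.0855
ROW [-0.7915 -1.0289  0.6428  0.0002  0.0001  0.7275] | t 5.3 pos [ 0.4728 -0.0804  0.2485] F [-0.0003 -0.3375  1.0431] w 0.0855
ROW [-0.7915 -1.0289  0.6428 -0.0001  0.0002 -0.8433] | t 5.3 pos [ 0.4728 -0.0804  0.2485] F [-0.0003 -0.3375  1.0431] w 0.0855
[-0.2216 -0.3199  1.8447  0.0001  1.6164 -1.4666]
```

```bash
python3 -m inch '-.2 -.25 .16 0 0 .092;-.4 -.5 .32 0 0 .184;-.6 -.75 .48 0 0 .276;-.79 -1 .64 0 0 .368;-.79 -1 .64 0 0 .46;-.79 -1 .64 0 0 .552;-.79 -1 .64 0 0 .644;-.79 -1 .64 0 0 .7275'
python3 - <<'E'
from h import *
row([.557,-.326,.042],down(-.21))
im=shot('top','top1.png')
cv2.imwrite('pics/c1.png',cv2.resize(im[200:300,420:540,::-1],None,fx=5,fy=5,interpolation=cv2.INTER_CUBIC))
for z in(.12,.042): print(proj('top',[.557,-.326,z]))
E
```

```text
t: 6.3
ee_pos: [0.5585, -0.321, 0.1203]
tool_rot: [[0.215, 0.977, -0.0], [0.977, -0.215, 0.0], [0.0, -0.0, -1.0]]
contact_force: [0.9, -0.3, 0.1]
grip_width: 0.0854
ROW [-0.0261 -0.0018  0.3916 -0.     -0.     -0.0033] | t 6.3 pos [ 0.5585 -0.321   0.1203] F [ 0.9079 -0.3494  0.1033] w 0.0854
[490.7005 242.2915]
[476.0562 245.27  ]
```

View pics/c1.png

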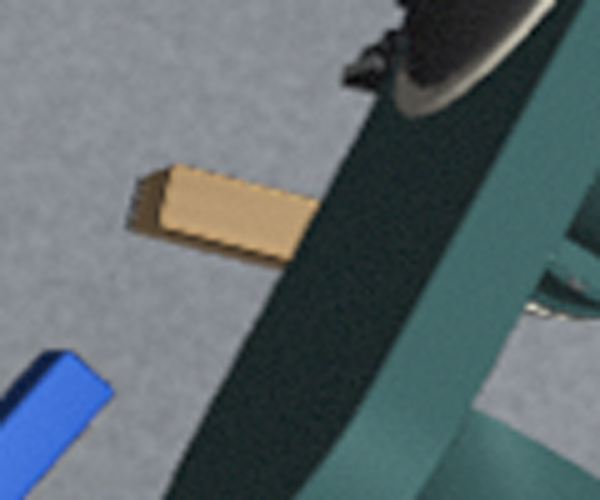

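The open arm hides half the block, but its left end at about (455,233)/(452,247) matches my estimate, so I'll descend and grip.

```bash
python3 -m inch '0 0 .1 0 0 0;0 0 .2 0 0 0;0 0 .3 0 0 0;-.02 0 .36 0 0 0;-.026 0 .391 0 0 0;-.026 0 .391 0 0 0;-.026 0 .391 0 0 0;-.026 0 .391 0 0 0'
python3 -m inch '0 0 0 0 0 0;0 0 0 0 0 0;0 0 0 0 0 0;0 0 0 0 0 0;0 0 0 0 0 0;0 0 0 0 0 0;0 0 0 0 0 0;0 0 0 0 0 0' 1 60
python3 - <<'E'
from h import *
t=np.array([.6037,.0048]);y=.1336;R=np.array([[np.cos(y),-np.sin(y)],[np.sin(y),np.cos(y)]])
for p in ((.048,-.046),(-.068,-.046)): print(p,t+R@p)
a=t+R@[.048,-.046]
row([*a,.12],down(y))
E
```

```text
t: 7.35
ee_pos: [0.5573, -0.327, 0.0427]
tool_rot: [[0.21, 0.978, 0.001], [0.978, -0.21, -0.0], [-0.0, 0.001, -1.0]]
contact_force: [-0.6, -0.3, -0.6]
grip_width: 0.0855
t: 8.35
ee_pos: [0.5571, -0.327, 0.0423]
tool_rot: [[0.21, 0.978, 0.0], [0.978, -0.21, -0.0], [-0.0, 0.0, -1.0]]
contact_force: [0.0, -1.7, 3.6]
grip_width: 0.0249
(0.048, -0.046) [ 0.6574 -0.0344]
(-0.068, -0.046) [ 0.5424 -0.0498]
ROW [ 1.5356  0.1825 -0.3888  0.0001  0.0001 -0.1728] | t 8.35 pos [ 0.5571 -0.327   0.0423] F [ 0.0005 -1.6688  3.5909] w 0.0249
```

```bash
python3 -m inch '0 0 -.2 0 0 0;.1 .02 -.39 0 0 0;.3 .04 -.39 0 0 0;.5 .08 -.39 0 0 0;.7 .1 -.39 0 0 0;.9 .12 -.39 0 0 0;.95 .12 -.39 0 0 -.05;.95 .12 -.39 0 0 -.05'
python3 - <<'E'
from h import *
row([.6574,-.0344,.09],down(.1336))
E
```

```text
t: 9.35
ee_pos: [0.6204, -0.1454, 0.1196]
tool_rot: [[0.111, 0.994, -0.001], [0.994, -0.111, 0.0], [0.0, -0.001, -1.0]]
contact_force: [-0.5, -0.5, -1.4]
grip_width: 0.025
ROW [ 0.5722  0.1227  0.148  -0.0004 -0.0001 -0.1224] | t 9.35 pos [ 0.6204 -0.1454  0.1196] F [-0.5364 -0.4775 -1.3698] w 0.025
```

```bash
python3 -m inch '.15 .03 0 0 0 -.04;.3 .06 0 0 0 -.08;.45 .1 0 0 0 -.122;.572 .123 0 0 0 -.122;.572 .123 .1 0 0 -.122;.572 .123 .148 0 0 -.122;.572 .123 .148 0 0 -.122;.572 .123 .148 0 0 -.122'
python3 - <<'E'
from h import *
row([.6574,-.0344,.0625],down(.1336))
im=shot('side','s2.png')
cv2.imwrite('pics/c2.png',cv2.resize(im[170:300,250:400,::-1],None,fx=5,fy=4.6,interpolation=cv2.INTER_CUBIC))
E
```

```text
t: 10.35
ee_pos: [0.6577, -0.0359, 0.0908]
tool_rot: [[-0.13, 0.991, 0.0], [0.991, 0.13, -0.0], [-0.0, 0.0, -1.0]]
contact_force: [-0.3, 0.0, -0.9]
grip_width: 0.0251
ROW [ 0.0076 -0.0006  0.1416  0.0001  0.0001 -0.0014] | t 10.35 pos [ 0.6577 -0.0359  0.0908] F [-0.317   0.0098 -0.8581] w 0.0251
```

View pics/c2.png

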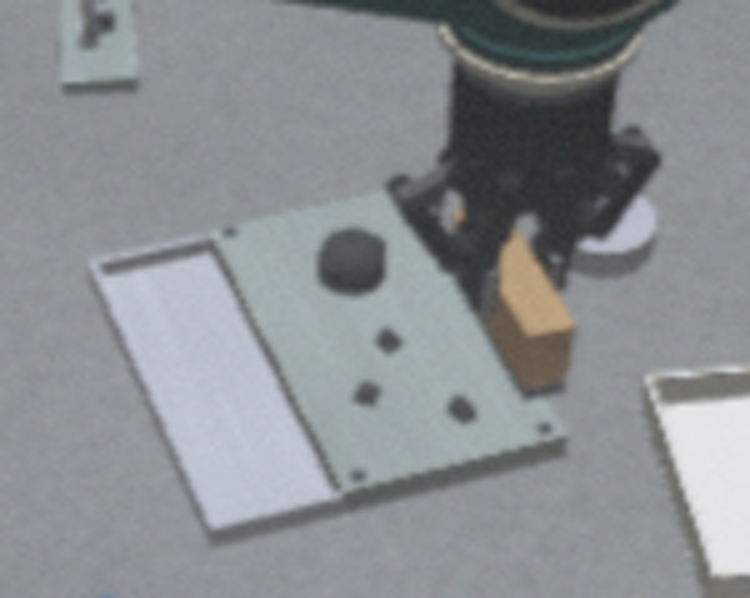

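The scraper (crop 530,320) hovers above the plate's far strip, with all three chips (390,340), (368,392), (461,409) on the gutter side of it. I'll lower it and sweep.

```bash
python3 -m inch '.007 0 .05 0 0 0;.007 0 .1 0 0 0;.007 0 .141 0 0 0;.007 0 .141 0 0 0;.007 -.06 .141 0 0 0;.007 -.12 .141 0 0 0;.007 -.18 .141 0 0 0;.007 -.18 .141 0 0 0'
python3 -m inch '0 -.06 0 0 0 0;0 -.12 0 0 0 0;0 -.18 0 0 0 0;0 -.24 0 0 0 0;0 -.3 0 0 0 0;0 -.36 0 0 0 0;0 -.4 0 0 0 0;0 -.4 0 0 0 0'
python3 - <<'E'
from h import *
row([.557,-.326,.10],down(-.21))
im=shot('side','s3.png');im2=shot('top','t3.png')
a=cv2.resize(im[190:310,250:380,::-1],(400,400),interpolation=cv2.INTER_CUBIC);b=cv2.resize(im2[180:300,248:378,::-1],(400,400),interpolation=cv2.INTER_CUBIC)
cv2.imwrite('pics/c3.png',np.hstack([a,b]))
E
```

```text
t: 11.4
ee_pos: [0.6209, -0.0388, 0.0624]
tool_rot: [[-0.131, 0.991, -0.0], [0.991, 0.131, -0.0], [-0.0, -0.0, -1.0]]
contact_force: [0.7, 0.5, -1.4]
grip_width: 0.0251
t: 12.4
ee_pos: [0.5422, -0.0492, 0.0625]
tool_rot: [[-0.131, 0.991, 0.0], [0.991, 0.131, -0.0], [-0.0, 0.0, -1.0]]
contact_force: [-0.0, -0.2, -0.7]
grip_width: 0.0252
ROW [-1.3816 -0.1084 -0.1877  0.0001 -0.      0.1709] | t 12.4 pos [ 0.5422 -0.0492  0.0625] F [-0.0256 -0.1559 -0.7094] w 0.0252
```

View pics/c3.png

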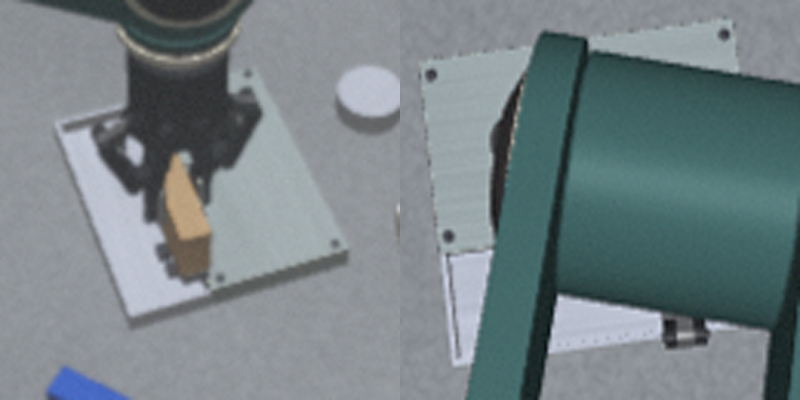

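```bash
python3 -m inch '0 0 -.1 0 0 0;0 0 -.25 0 0 0;-.2 -.02 -.25 0 0 .02;-.4 -.03 -.25 0 0 .05;-.6 -.05 -.25 0 0 .09;-.8 -.07 -.25 0 0 .13;-1 -.08 -.25 0 0 .17;-1 -.08 -.25 0 0 .17'
python3 - <<'E'
from h import *
row([.557,-.327,.0425],down(-.21))
im=shot('side','s4.png');im2=shot('top','t4.png')
a=cv2.resize(im[190:310,250:380,::-1],(400,400),interpolation=cv2.INTER_CUBIC);b=cv2.resize(im2[180:300,248:378,::-1],(400,400),interpolation=cv2.INTER_CUBIC)
cv2.imwrite('pics/c4.png',np.hstack([a,b]))
E
```

```text
t: 13.5
ee_pos: [0.5533, -0.2518, 0.1135]
tool_rot: [[0.21, 0.978, 0.001], [0.978, -0.21, -0.001], [-0.001, 0.001, -1.0]]
contact_force: [0.5, 0.3, -1.7]
grip_width: 0.0252
ROW [-0.3634  0.0967  0.3554  0.0004  0.0003 -0.0006] | t 13.5 pos [ 0.5533 -0.2518  0.1135] F [ 0.4967  0.2857 -1.7425] w 0.0252
```

View pics/c4.png

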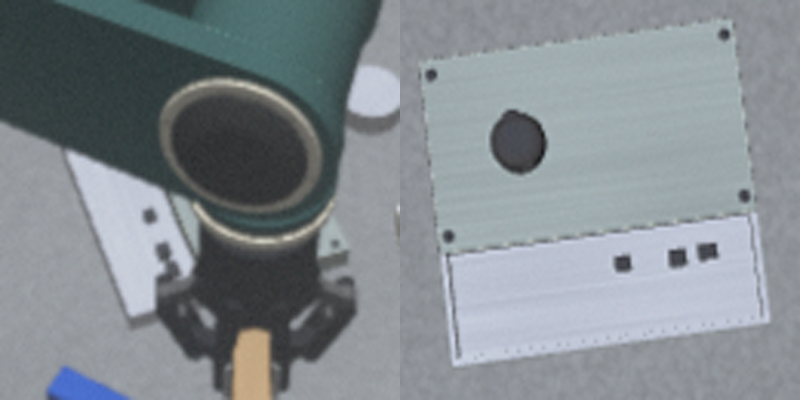

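In the top crop all three chips lie in the gutter at (623,263), (677,258) and (708,251), and the plate is clear. Next I'll set the scraper back down.

```bash
python3 -m inch '-.12 .03 0 0 0 0;-.24 .06 0 0 0 0;-.363 .096 .1 0 0 0;-.363 .096 .2 0 0 0;-.363 .096 .28 0 0 0;-.363 .096 .33 0 0 0;-.363 .096 .355 0 0 0;-.363 .096 .356 0 0 0'
python3 -m inch '0 0 0 0 0 0;0 0 0 0 0 0;0 0 0 0 0 0;0 0 0 0 0 0;0 0 -.1 0 0 0;0 0 -.3 0 0 0;0 0 -.6 0 0 0;0 0 -.9 0 0 0' 0
python3 - <<'E'
from h import *
row([.5,.314,.26],down(1.4545));print(state()['joints'])
E
```

```text
t: 14.6
ee_pos: [0.5571, -0.3243, 0.0419]
tool_rot: [[0.206, 0.979, 0.001], [0.979, -0.206, -0.0], [-0.0, 0.001, -1.0]]
contact_force: [-4.0, 2.6, 6.9]
grip_width: 0.0248
t: 15.6
ee_pos: [0.5565, -0.3244, 0.2246]
tool_rot: [[0.207, 0.978, 0.001], [0.978, -0.207, -0.001], [-0.0, 0.001, -1.0]]
contact_force: [0.2, -0.3, 0.2]
grip_width: 0.0854
ROW [ 3.0645 -0.9354 -0.1791  0.0002  0.0005 -0.8313] | t 15.6 pos [ 0.5565 -0.3244  0.2246] F [ 0.1801 -0.3405  0.1783] w 0.0854
[-0.5673  0.0558  1.5439 -0.      1.5409 -0.3593]
```

```bash
python3 -m inch '.3 -.1 -.1 0 0 0;.6 -.2 -.18 0 0 0;.9 -.28 -.18 0 0 0;1 -.31 -.18 0 0 0;1 -.31 -.18 0 0 0;1 -.31 -.18 0 0 0;1 -.31 -.18 0 0 0;1 -.31 -.18 0 0 0'
python3 -m inch '.3 -.1 0 0 0 0;.6 -.2 0 0 0 0;.9 -.28 0 0 0 0;1 -.31 0 0 0 0;1 -.31 0 0 0 0;1 -.31 0 0 0 0;1 -.31 0 0 0 0;1 -.31 0 0 0 0'
python3 - <<'E'
from h import *
shot('top','t5.png')
im=cv2.imread('pics/t5.png')
x=cv2.resize(im[245:295,105:195],(792,440),interpolation=cv2.INTER_CUBIC)
for h in (.142,.18):
  for a in(-.012,.012):
    for b in(-.012,.012):
      g=np.array([.4995,.305])+a*np.array([np.cos(-.1165),np.sin(-.1165)])+b*np.array([np.cos(1.4545),np.sin(1.4545)])
      u=proj('top',[*g,h]); cv2.circle(x,(int((u[0]-105)*8.8),int((u[1]-245)*8.8)),4,(0,0,255) if h>.15 else (0,255,0),-1)
cv2.imwrite('pics/c5.png',x)
row([.4995,.305,.26],down(1.4545))
for t in('gauge','scraper'):
  for r in search_frame(t,'top')[:4]: print(t,r)
E
```

```text
t: 16.6
ee_pos: [0.5374, -0.1167, 0.257]
tool_rot: [[0.208, 0.978, -0.0], [0.978, -0.208, 0.0], [0.0, -0.0, -1.0]]
contact_force: [0.4, 1.2, 0.4]
grip_width: 0.0855
t: 17.6
ee_pos: [0.5182, 0.0917, 0.2571]
tool_rot: [[0.208, 0.978, 0.0], [0.978, -0.208, -0.0], [-0.0, 0.0, -1.0]]
contact_force: [0.4, 0.3, -0.4]
grip_width: 0.0854
ROW [ 1.0233 -0.3123 -0.0146 -0.      0.     -0.8317] | t 17.65 pos [0.5182 0.0918 0.2571] F [-0.1111  0.4956  0.3686] w 0.0852
scraper {'rect': [474.8, 244.4, 60.1, 24.4], 'confidence': 0.96}
scraper {'rect': [420.0, 293.6, 46.7, 44.3], 'confidence': 0.68}
scraper {'rect': [528.2, 311.7, 76.9, 25.8], 'confidence': 0.64}
```

View pics/c5.png

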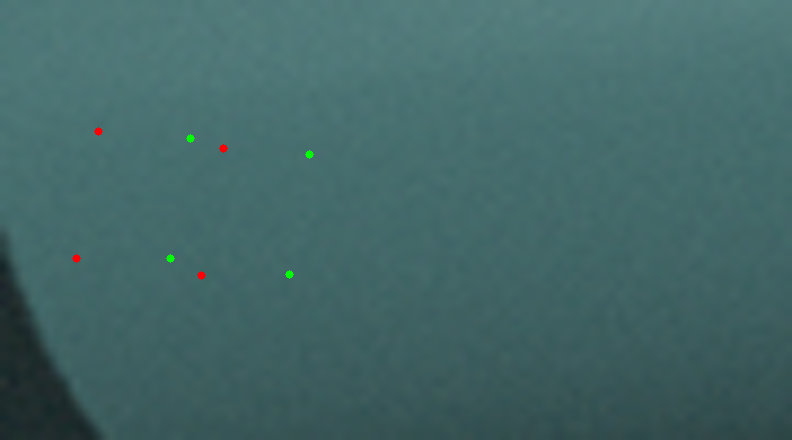

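The arm hides the gauge here. The projected block corners agree within about 2 px with the earlier crop, so I'll go above it and descend.

```bash
python3 -m inch '.3 -.1 0 0 0 -.09;.6 -.2 0 0 0 -.18;.9 -.28 0 0 0 -.27;1 -.31 0 0 0 -.36;1 -.31 0 0 0 -.46;1 -.31 0 0 0 -.56;1 -.31 0 0 0 -.66;1 -.31 0 0 0 -.75'
python3 - <<'E'
from h import *
row([.4995,.306,.24],down(1.4545))
row([.4995,.306,.16],down(1.4545))
E
```

```text
t: 18.75
ee_pos: [0.4987, 0.3009, 0.257]
tool_rot: [[-0.955, 0.298, -0.0], [0.298, 0.955, -0.0], [0.0, -0.0, -1.0]]
contact_force: [-0.0, -0.2, -0.6]
grip_width: 0.0854
ROW [ 0.0039  0.0254  0.0852 -0.     -0.     -0.0932] | t 18.75 pos [0.4987 0.3009 0.257 ] F [-0.0318 -0.2275 -0.622 ] w 0.0854
ROW [ 0.0039  0.0254  0.4852 -0.     -0.     -0.0932] | t 18.75 pos [0.4987 0.3009 0.257 ] F [-0.0318 -0.2275 -0.622 ] w 0.0854
```

```bash
python3 -m inch '.004 .025 .05 0 0 -.05;.004 .025 .1 0 0 -.093;.004 .025 .2 0 0 -.093;.004 .025 .3 0 0 -.093;.004 .025 .4 0 0 -.093;.004 .025 .45 0 0 -.093;.004 .025 .485 0 0 -.093;.004 .025 .485 0 0 -.093'
python3 -m inch '0 0 0 0 0 0;0 0 0 0 0 0;0 0 0 0 0 0;0 0 0 0 0 0;0 0 0 0 0 0;0 0 0 0 0 0;0 0 0 0 0 0;0 0 0 0 0 0' 1 80
python3 - <<'E'
from h import *
im=shot('side','s6.png')
cv2.imwrite('pics/c6.png',cv2.resize(im[100:200,220:330,::-1],None,fx=6,fy=6,interpolation=cv2.INTER_CUBIC))
print(state()['joints'],state()['contact_force'])
E
```

```text
t: 19.75
ee_pos: [0.4994, 0.3059, 0.1599]
tool_rot: [[-0.992, 0.123, -0.0], [0.123, 0.992, -0.0], [0.0, -0.0, -1.0]]
contact_force: [-0.1, -0.8, 0.7]
grip_width: 0.0857
t: 20.75
ee_pos: [0.4995, 0.306, 0.1602]
tool_rot: [[-0.992, 0.122, 0.0], [0.122, 0.992, 0.0], [-0.0, 0.0, -1.0]]
contact_force: [0.1, 1.2, 0.6]
grip_width: 0.0229
[ 0.5061 -0.0404  1.746   0.0001  1.4358 -0.9419] [-0.1542  2.5824  1.1387]
```

View pics/c6.png

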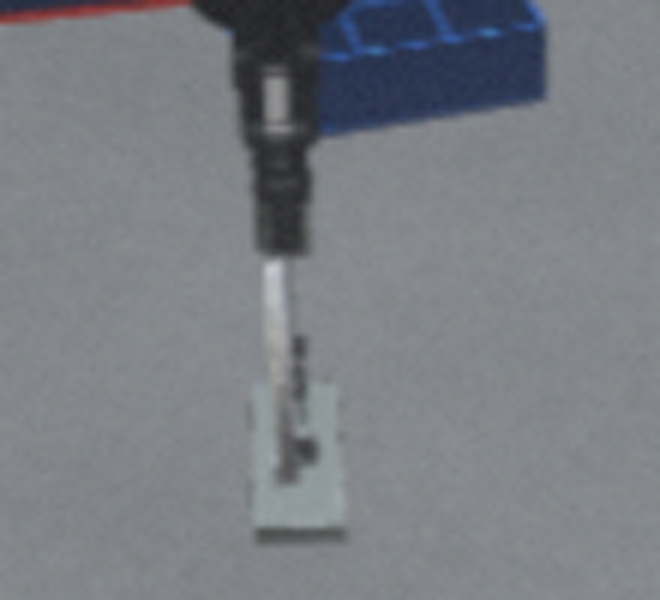

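Gripped at 22.9 mm opening. I'll lift the gauge, turn the dial towards the side camera and bring it closer to read the mark.

```bash
python3 -m inch '0 0 -.1 0 0 0;0 0 -.25 0 0 0;0 0 -.45 0 0 0;0 -.2 -.65 0 0 0;0 -.4 -.85 0 0 0;0 -.6 -1 0 0 0;0 -.8 -1 0 0 0;0 -.9 -1 0 0 0' - 100
python3 -m inch '0 -.2 -.2 0 0 .03;0 -.4 -.4 0 0 .08;0 -.6 -.6 0 0 .14;0 -.8 -.8 0 0 .2;0 -1 -1 0 0 .26;0 -1 -1 0 0 .32;0 -1 -1 0 0 .37;0 -1 -1 0 0 .4'
python3 - <<'E'
from h import *
row([.45,-.3,.63],down(-.13))
E
```

```text
t: 21.8
ee_pos: [0.4768, 0.1256, 0.3618]
tool_rot: [[-0.992, 0.124, 0.001], [0.124, 0.992, -0.0], [-0.001, 0.0, -1.0]]
contact_force: [0.1, 0.1, -3.0]
grip_width: 0.0226
t: 22.8
ee_pos: [0.4522, -0.0713, 0.5612]
tool_rot: [[-0.601, 0.799, 0.0], [0.799, 0.601, -0.0], [-0.0, 0.0, -1.0]]
contact_force: [-0.4, -1.8, -3.3]
grip_width: 0.0227
ROW [-0.9076 -0.696  -0.3439  0.0001  0.0002  0.3874] | t 22.8 pos [ 0.4522 -0.0713  0.5612] F [-0.362  -1.7774 -3.325 ] w 0.0227
```

```bash
python3 -m inch '-.18 -.14 -.07 0 0 .06;-.36 -.28 -.14 0 0 .12;-.54 -.42 -.21 0 0 .18;-.72 -.56 -.28 0 0 .25;-.9 -.69 -.34 0 0 .31;-.9 -.69 -.34 0 0 .36;-.9 -.69 -.34 0 0 .387;-.9 -.69 -.34 0 0 .387'
python3 -m inch '0 0 0 0 0 0;0 0 0 0 0 0;0 0 0 0 0 0;0 0 0 0 0 0;0 0 0 0 0 0;0 0 0 0 0 0;0 0 0 0 0 0;0 0 0 0 0 0'
python3 - <<'E'
from h import *
import pickle
ims=[];
for k in range(6): ims.append(grab_frame('side').astype(float))
s=state(); R=np.array(s['tool_rot']); Rg=np.stack([-R[:,0],R[:,1],-R[:,2]],1) # gauge axes: z=-toolz,y=tooly,x=yxz
Rg[:,0]=np.cross(Rg[:,1],Rg[:,2]); o=s['ee_pos']-Rg[:,2]*.160; print(Rg,o,s['t'],s['contact_force'])
im=np.mean(ims,0)
pickle.dump((im,Rg,o),open('v.pkl','wb')); cv2.imwrite('pics/s7.png',im[:,:,::-1])
# rectify dial plane: 4px/mm, y right is gauge +y->image; front at x=+0.008
S=4
def rect(xo,im):
    ys,zs=np.meshgrid((np.arange(560)-280)/S/1e3,(280-np.arange(560))/S/1e3)
    mp=np.array([[proj('side',o+Rg@[xo,y,.078+z]) for y,z in zip(a[::8],b[::8])] for a,b in zip(ys[::8],zs[::8])],np.float32)
    mp=cv2.resize(mp,(560,560),interpolation=cv2.INTER_LINEAR)
    M=np.float32([[1,0,0],[0,1,0]])
    return cv2.remap(im.astype(np.float32),mp[:,:,0],mp[:,:,1],cv2.INTER_CUBIC)
r=rect(.006,im); cv2.imwrite('pics/r7.png',r[:,:,::-1])
print('dial px',proj('side',o+Rg@[.006,0,.078]))
for t in('pointer_tip','mark_tip'):
  for q in spot_point(t,'side')[:2]:
    e,v=ray('side',q['centre']); P=o+Rg@[.008,0,.078]; k=((P-e)@Rg[:,0])/(v@Rg[:,0]); L=Rg.T@(e+k*v-P); print(t,q,L,np.arctan2(L[1],-L[2]))
E
```

```text
t: 23.8
ee_pos: [0.4509, -0.2978, 0.6289]
tool_rot: [[0.126, 0.992, 0.0], [0.992, -0.126, -0.0], [-0.0, 0.0, -1.0]]
contact_force: [-0.4, -0.5, -4.2]
grip_width: 0.0231
t: 24.8
ee_pos: [0.4515, -0.298, 0.6281]
tool_rot: [[0.126, 0.992, 0.0], [0.992, -0.126, -0.0], [-0.0, 0.0, -1.0]]
contact_force: [0.1, -0.1, -3.6]
grip_width: 0.0229
[[-0.1257  0.9921  0.    ]
 [-0.9921 -0.1257 -0.    ]
 [-0.     -0.      1.    ]] [ 0.4515 -0.298   0.4681] 25.1 [-0.0646  0.7065 -2.9295][ WARN:0@5.059] global loadsave.cpp:1063 imwrite_ Unsupported depth image for selected encoder is fallbacked to CV_8U.
Traceback (most recent call last):
  File "h.py", line 13, in proj
    c=camera_params(n); q=np.array(c['orientation']).T@(np.array(p)-np.array(c['eye']))
ValueError: time passes only in moves, steps and waits
```

```bash
sed -i 's/^from plant import \*/from plant import *\nimport functools, plant\ncamera_params=functools.lru_cache(None)(plant.camera_params)/' h.py
cat > v.py <<'E'
from h import *
def rectify(im,Rg,o,xo,S=4,N=560):
    q=[(-.07,-.07),(.07,-.07),(.07,.07),(-.07,.07)]
    src=np.float32([proj('side',o+Rg@[xo,y,.078+z]) for y,z in q]); dst=np.float32([(N/2+y*1e3*S,N/2-z*1e3*S) for y,z in q])
    return cv2.warpPerspective(np.clip(im,0,255).astype(np.uint8),cv2.getPerspectiveTransform(src,dst),(N,N),flags=cv2.INTER_CUBIC)
def gauge():
    s=state(); R=np.array(s['tool_rot']); Rg=np.stack([R[:,0],R[:,1],-R[:,2]],1); Rg[:,0]=np.cross(Rg[:,1],Rg[:,2]); return Rg,s['ee_pos']-Rg[:,2]*.160
def spots(Rg,o,xo=.008):
    for t in('pointer_tip','mark_tip'):
      for q in spot_point(t,'side')[:2]:
        e,v=ray('side',q['centre']); P=o+Rg@[xo,0,.078]; k=((P-e)@Rg[:,0])/(v@Rg[:,0]); L=Rg.T@(e+k*v-P); print(t,np.round(q['centre'],1),round(q['confidence'],2),L,np.arctan2(L[1],-L[2]))
E
python3 - <<'E'
from v import *
import pickle
im,Rg,o=pickle.load(open('v.pkl','rb'))
cv2.imwrite('pics/r7.png',rectify(im,Rg,o,.006)[:,:,::-1])
spots(Rg,o)
E
```

```text
pointer_tip [280.1 178.9] 0.48 [ 0.    -0.002 -0.038] -0.0537635772480426
mark_tip [283.4 192.9] 0.68 [ 0.      0.0019 -0.0651] 0.02906161216709498
mark_tip [275.9 183.6] 0.51 [-0.     -0.0084 -0.0465] -0.17942642279141519
```

View pics/r7.png

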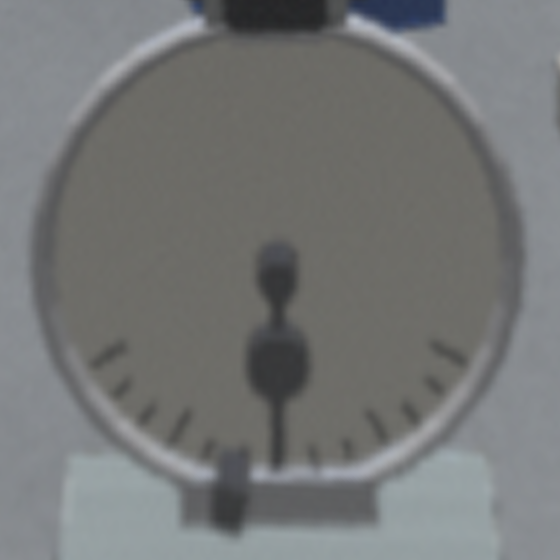

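The rectified dial shows the pointer hanging straight at column 278 and the mark clip's inner end at about (235,455), left of it on the gauge's -y side. That is roughly 0.22 rad. I'll refine this numerically and plan the placement.

```bash
python3 - <<'E'
from v import *
import pickle
im,Rg,o=pickle.load(open('v.pkl','rb'))
for xo in(.006,.010):
  r=rectify(im,Rg,o,xo,S=8,N=1120).astype(float).mean(2)
  print('xo',xo)
  for y in range(860,1060,20):
    L=r[y-2:y+3,400:530].mean(0); bg=np.median(L); w=np.clip(bg-12-L,0,None); c=400+(w*np.arange(130)).sum()/max(w.sum(),1e-6)
    Pp=r[y-2:y+3,530:590].mean(0); wp=np.clip(np.median(Pp)-12-Pp,0,None); cp=530+(wp*np.arange(60)).sum()/max(wp.sum(),1e-6)
    print(y,round(c,1),round(w.sum()),'ptr',round(cp,1),round(wp.sum()))
spots(Rg,o,.006)
R=Rg; row([.5977,.0494,.27],down(-.237))
E
```

```text
xo 0.006
860 400.0 0 ptr 555.1 174
880 420.0 16 ptr 555.0 144
900 415.1 1 ptr 554.7 155
920 458.8 7 ptr 553.5 217
940 466.1 833 ptr 551.7 113
960 462.3 382 ptr 530.0 0
980 445.0 21 ptr 530.0 0
1000 448.5 0 ptr 530.0 0
1020 457.5 187 ptr 530.0 0
1040 455.7 611 ptr 530.0 0
xo 0.01
860 420.2 76 ptr 554.8 154
880 400.0 0 ptr 554.5 157
900 465.2 197 ptr 552.7 224
920 466.3 1128 ptr 550.4 2
940 449.6 24 ptr 530.0 0
960 449.2 5 ptr 530.0 0
980 462.7 49 ptr 530.0 0
1000 456.7 312 ptr 530.0 0
1020 457.7 795 ptr 530.0 0
1040 464.2 717 ptr 530.0 0
pointer_tip [280.1 178.9] 0.48 [ 0.     -0.002  -0.0397] -0.05132730810361287
mark_tip [283.4 192.9] 0.68 [ 0.      0.0019 -0.0668] 0.02860755369330674
mark_tip [275.9 183.6] 0.51 [ 0.     -0.0085 -0.0482] -0.17354014657373337
ROW [ 1.815   0.5068  1.7906  0.     -0.      0.0555] | t 25.3 pos [ 0.4515 -0.298   0.6281] F [ 0.0209 -0.2195 -3.8487] w 0.0225
```

```bash
python3 -m inch '0 0 0 -.02 0 0;0 0 0 -.05 0 0;0 0 0 -.08 0 0;0 0 0 -.1 0 0;0 0 0 -.109 0 0;0 0 0 -.109 0 0;0 0 0 -.109 0 0;0 0 0 -.109 0 0'
python3 -m inch '0 0 0 0 0 0;0 0 0 0 0 0;0 0 0 0 0 0;0 0 0 0 0 0;0 0 0 0 0 0;0 0 0 0 0 0;0 0 0 0 0 0;0 0 0 0 0 0'
python3 - <<'E'
from v import *
import pickle
im=np.mean([grab_frame('side').astype(float) for _ in range(6)],0)
Rg,o=gauge(); print(Rg,o); pickle.dump((im,Rg,o),open('v2.pkl','wb'))
r=rectify(im,Rg,o,.006,S=8,N=1120)
a=r[700:1100,350:750]; g=r.astype(float).mean(2)
cv2.imwrite('pics/r8.png',np.hstack([cv2.resize(r,(400,400)),a])[:,:,::-1])
spots(Rg,o)
E
```

```text
t: 26.3
ee_pos: [0.4518, -0.2981, 0.6278]
tool_rot: [[0.125, 0.969, 0.214], [0.992, -0.123, -0.027], [0.0, 0.216, -0.976]]
contact_force: [0.0, 0.6, -3.8]
grip_width: 0.0226
t: 27.3
ee_pos: [0.4515, -0.298, 0.6281]
tool_rot: [[0.126, 0.969, 0.215], [0.992, -0.123, -0.027], [0.0, 0.216, -0.976]]
contact_force: [-0.4, -0.1, -3.5]
grip_width: 0.0227
[[-0.1256  0.9686 -0.2146]
 [-0.9921 -0.1227  0.0271]
 [-0.      0.2163  0.9763]] [ 0.4859 -0.3023  0.4719]
pointer_tip [295.  181.1] 0.6 [-0.     -0.0082 -0.0445] -0.18166967729739622
mark_tip [297.4 184.2] 0.41 [-0.     -0.0062 -0.0512] -0.11954446509352033
mark_tip [318.9 218.2] 0.21 [ 0.      0.0106 -0.1281] 0.08246433872778196
```

View pics/r8.png

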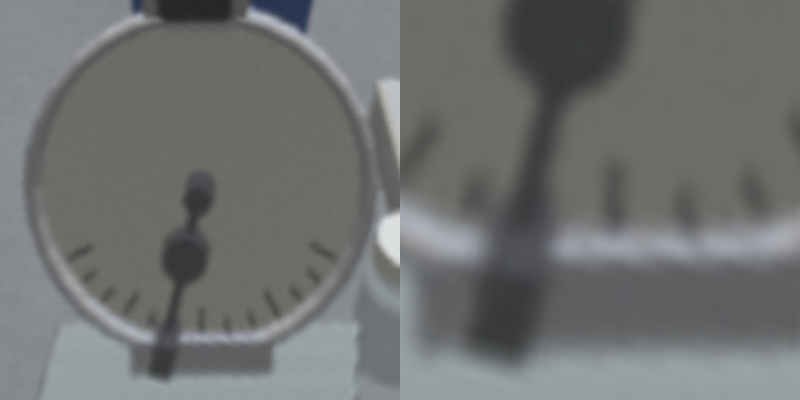

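The pointer's shaft now ends on the mark clip, at about (530,195) in the right-hand enlargement. I'll quantify any remaining offset.

```bash
python3 - <<'E'
from v import *
import pickle
for f in('v.pkl','v2.pkl'):
  im,Rg,o=pickle.load(open(f,'rb'))
  for xo in (.006,.012):
    g=rectify(im,Rg,o,xo,S=8,N=1120).astype(float).mean(2)
    print(f,xo)
    for y in range(800,1060,20):
        L=g[y-2:y+3].mean(0)[430:590] ; bg=np.percentile(L,70); d=L<bg-15
        runs=[];i=0
        while i<160:
            if d[i]:
                j=i
                while j<160 and d[j]: j+=1
                w=bg-L[i:j]; runs.append((round(430+i+(w*np.arange(j-i)).sum()/w.sum(),1),j-i,round(w.max()))); i=j
            else: i+=1
        print(y,runs)
# parallax: projection of a depth step in gauge coords
for f in('v.pkl','v2.pkl'):
  im,Rg,o=pickle.load(open(f,'rb'))
  c=Rg.T@(np.array(camera_params('side')['eye'])-o)-[0,0,.078]; print('shift per mm depth: y',c[1]/c[0],'z',c[2]/c[0])
E
```

```text
v.pkl 0.006
800 [(np.float64(553.5), 60, 49)]
820 [(np.float64(554.1), 37, 45)]
840 [(np.float64(553.9), 35, 44)]
860 [(np.float64(555.7), 35, 46)]
880 [(np.float64(555.6), 35, 43)]
900 [(np.float64(554.9), 27, 36)]
920 [(np.float64(467.4), 52, 20), (np.float64(553.8), 25, 37)]
940 [(np.float64(465.6), 71, 55), (np.float64(551.9), 19, 26)]
960 [(np.float64(465.0), 74, 56)]
980 [(np.float64(457.9), 62, 30)]
1000 [(np.float64(462.0), 68, 36)]
1020 [(np.float64(459.4), 63, 38)]
1040 [(np.float64(457.8), 60, 50)]
v.pkl 0.012
800 [(np.float64(553.8), 35, 44)]
820 [(np.float64(555.5), 35, 46)]
840 [(np.float64(555.3), 34, 43)]
860 [(np.float64(554.5), 26, 35)]
880 [(np.float64(467.4), 54, 21), (np.float64(553.4), 24, 38)]
900 [(np.float64(466.4), 71, 57), (np.float64(551.4), 18, 25)]
920 [(np.float64(465.2), 74, 54)]
940 [(np.float64(458.5), 63, 31)]
960 [(np.float64(462.1), 68, 36)]
980 [(np.float64(459.5), 63, 38)]
1000 [(np.float64(458.3), 61, 51)]
1020 [(np.float64(460.6), 61, 57)]
1040 []
v2.pkl 0.006
800 [(np.float64(504.3), 45, 47)]
820 [(np.float64(496.7), 37, 45)]
840 [(np.float64
[... 445 characters left out ...]
[(np.float64(455.6), 57, 51)]
v2.pkl 0.012
800 [(np.float64(499.1), 36, 45)]
820 [(np.float64(494.1), 36, 44)]
840 [(np.float64(489.2), 34, 41), (np.float64(570.5), 12, 19)]
860 [(np.float64(431.5), 4, 16), (np.float64(485.9), 41, 38), (np.float64(568.5), 4, 16)]
880 [(np.float64(479.2), 62, 44), (np.float64(571.0), 7, 17)]
900 [(np.float64(476.2), 80, 73)]
920 [(np.float64(474.7), 75, 47)]
940 [(np.float64(468.3), 69, 33)]
960 [(np.float64(466.2), 68, 37)]
980 [(np.float64(461.8), 66, 38)]
1000 [(np.float64(459.8), 63, 53)]
1020 [(np.float64(461.9), 61, 50)]
1040 []
shift per mm depth: y -0.00703868123416217 z 0.7572652208434862
shift per mm depth: y 0.12606999098315047 z 0.7441763280414517
```

Pointer and mark agree to within about 0.01 rad at a lean of 0.218, with the mark fractionally further out, so I'll use 0.222. Now I'll level the gauge and carry it to the stud.

```bash
python3 -m inch '.15 0 .15 .03 0 0;.3 0 .3 .06 0 0;.45 0 .45 .109 0 0;.6 0 .6 .109 0 0;.75 0 .75 .109 0 0;.9 0 .8 .109 0 0;1 0 .8 .109 0 0;1 0 .8 .109 0 0'
python3 - <<'E'
from h import *
row([.5977,.0494,.27],down(-.237))
E
```

```text
t: 28.7
ee_pos: [0.5111, -0.1029, 0.472]
tool_rot: [[0.124, 0.992, 0.0], [0.992, -0.124, 0.0], [0.0, 0.0, -1.0]]
contact_force: [1.1, 0.2, -3.0]
grip_width: 0.0229
ROW [ 0.8093  0.335   1.0101  0.0002 -0.0001  0.0564] | t 28.7 pos [ 0.5111 -0.1029  0.472 ] F [ 1.0571  0.2083 -2.9922] w 0.0229
```

```bash
python3 -m inch '.15 .06 .17 0 0 .01;.3 .12 .34 0 0 .02;.45 .18 .51 0 0 .03;.6 .24 .68 0 0 .04;.75 .3 .85 0 0 .056;.81 .335 1 0 0 .056;.81 .335 1 0 0 .056;.81 .335 1 0 0 .056'
python3 - <<'E'
from v import *
row([.5977,.0494,.212],down(-.237)); row([.5977,.0494,.2102],down(-.237))
shot('top','t9.png')
for n in('side','top'):
  Rg,o=gauge(); print(n,[np.round(q['centre']) for q in spot_point('gauge',n)[:1]],proj(n,o))
E
```

```text
t: 29.7
ee_pos: [0.598, 0.0475, 0.2734]
tool_rot: [[0.236, 0.972, 0.001], [0.972, -0.236, -0.0], [0.0, 0.001, -1.0]]
contact_force: [-0.5, 1.1, -3.1]
grip_width: 0.0227
ROW [ 0.0086 -0.004   0.3069  0.0007 -0.0001 -0.0008] | t 29.7 pos [0.598  0.0475 0.2734] F [-0.4719  1.0946 -3.0648] w 0.0227
ROW [ 0.0086 -0.004   0.3159  0.0007 -0.0001 -0.0008] | t 29.7 pos [0.598  0.0475 0.2734] F [-0.4719  1.0946 -3.0648] w 0.0227
side [] [322.3028 203.6238]
top [array([281., 215.])] [282.6916 216.5941]
```

```bash
python3 -m inch '.009 -.004 .08 0 0 0;.009 -.004 .16 0 0 0;.009 -.004 .23 0 0 0;.009 -.004 .28 0 0 0;.009 -.004 .3 0 0 0;.009 -.004 .31 0 0 0;.009 -.004 .314 0 0 0;.009 -.004 .314 0 0 0'
```

```text
t: 30.85
ee_pos: [0.5976, 0.0503, 0.2097]
tool_rot: [[0.236, 0.972, 0.001], [0.972, -0.236, -0.0], [0.0, 0.001, -1.0]]
contact_force: [-1.0, 0.0, 0.2]
grip_width: 0.023
```

```bash
python3 -m inch '0 0 .002 0 0 0;0 0 .004 0 0 0;0 0 .006 0 0 0;0 0 .008 0 0 0;0 0 .01 0 0 0;0 0 .01 0 0 0;0 0 .01 0 0 0;0 0 .01 0 0 0'
```

```text
t: 31.85
ee_pos: [0.5978, 0.0503, 0.2094]
tool_rot: [[0.236, 0.972, 0.002], [0.972, -0.236, -0.0], [0.0, 0.002, -1.0]]
contact_force: [-4.2, -1.7, 16.3]
grip_width: 0.023
```

```bash
python3 -m inch '0 -.022 -.0003 -.014 0 0;0 -.044 -.0004 -.028 0 0;0 -.066 .0004 -.042 0 0;0 -.088 .0014 -.056 0 0;0 -.11 .003 -.07 0 0;0 -.132 .0053 -.083 0 0;0 -.155 .0083 -.097 0 0;0 -.1765 .0115 -.111 0 0'
python3 -m inch '0 0 0 0 0 0;0 0 0 0 0 0;0 0 0 0 0 0;0 0 0 0 0 0;0 0 0 0 0 0;0 0 0 0 0 0;0 0 0 0 0 0;0 0 0 0 0 0'
python3 - <<'E'
from v import *
im=np.mean([grab_frame('side').astype(float) for _ in range(6)],0)
cv2.imwrite('pics/s10.png',im[:,:,::-1])
Rg,o=gauge(); print(Rg,o,state()['contact_force'],'lean',np.arcsin(Rg[2,1]))
r=rectify(im,Rg,o,.006,S=8,N=1120); import pickle; pickle.dump((im,Rg,o),open('v3.pkl','wb'))
w=cv2.resize(np.clip(im[125:250,265:385],0,255).astype(np.uint8),(384,400),interpolation=cv2.INTER_CUBIC)
cv2.imwrite('pics/r10.png',np.hstack([w,r[700:1100,350:750]])[:,:,::-1])
spots(Rg,o)
E
```

```text
t: 32.85
ee_pos: [0.5633, 0.0587, 0.2063]
tool_rot: [[0.236, 0.947, 0.217], [0.972, -0.23, -0.052], [0.0, 0.223, -0.975]]
contact_force: [-4.5, -0.9, 8.0]
grip_width: 0.023
t: 33.85
ee_pos: [0.5634, 0.0587, 0.2063]
tool_rot: [[0.236, 0.948, 0.216], [0.972, -0.23, -0.052], [0.001, 0.222, -0.975]]
contact_force: [-3.9, -0.3, 9.1]
grip_width: 0.0231
[[-0.2357  0.9476 -0.2157]
 [-0.9718 -0.23    0.0518]
 [-0.0005  0.2218  0.9751]] [0.5979 0.0504 0.0503] [-4.5098 -0.3821  9.4009] lean 0.2236912880623293
pointer_tip [312.7 213.8] 0.4 [ 0.     -0.0148 -0.0416] -0.3408718177136053[ WARN:0@4.901] global loadsave.cpp:1063 imwrite_ Unsupported depth image for selected encoder is fallbacked to CV_8U.
```

View pics/r10.png

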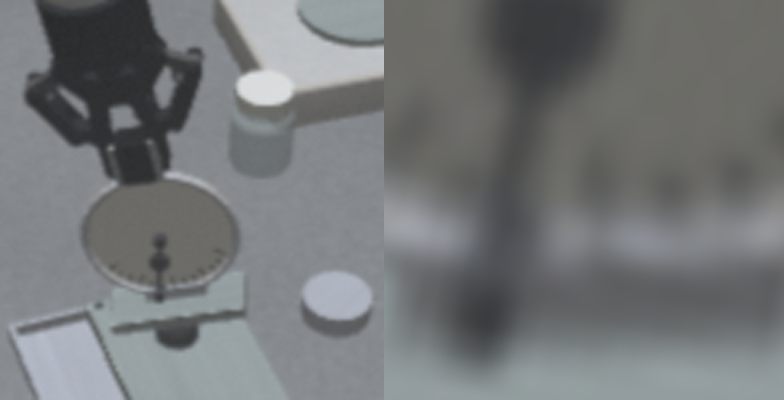

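The last picture shows the gauge leaning on the crown alone, with the pointer on the clip (right crop, about 500,220). The push is steady at about 9 N net, so I'm handing in.

```bash
python3 -m inch '0 0 0 0 0 0;0 0 0 0 0 0;0 0 0 0 0 0;0 0 0 0 0 0;0 0 0 0 0 0;0 0 0 0 0 0;0 0 0 0 0 0;0 0 0 0 0 0'; python3 -c "
from plant import *
print(job_done())"
```

```text
t: 35.25
ee_pos: [0.5634, 0.0586, 0.2063]
tool_rot: [[0.236, 0.948, 0.216], [0.972, -0.23, -0.052], [0.001, 0.222, -0.975]]
contact_force: [-4.0, -0.5, 9.8]
grip_width: 0.023
the job is handed in; nothing more can be done
None
```

The job is done and handed in at about 35 s, with no verdict reported. I swept the three chips into the gutter with the small wooden scraper and stood it back on the bench close to where it started. I then set the gauge down level on the stud and rocked it 0.22 rad towards its own -y side, where I am still holding it.

**Checks that passed:**
- All three chips lay in the gutter when I looked after the sweep.
- The pointer settled on the mark clip. I read the clip at about -0.22 rad, and the final measured lean was 0.224 rad.
- The gauge's base touches only the stud's crown, with about 13 N on it, and the reading was steady.

**Checks that failed or disagreed:**
- The pointer and mark networks were off by several hundredths of a radian or more, and missed the mark in the last picture. I went by the straightened-out dial picture instead, so the lean could be off by about 0.01 rad.
- I did not look at the chips or the scraper again at the very end. The last picture shows only part of the gutter.

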